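# Close a trimming jig and lock it with its long rod

### The job

Close the trimming jig over the casting that lies in it: set the cover on the jig so that it sits fully down and level between the two bored lugs, then lock it with the long steel rod. Start the rod, nose first, in the brass bush of the lug on the jig's left, push it partway through, let go of it so that it hangs in the bore, then take it again by its red grip and push it home until its collar bears on the lug. Let go at the end, and leave the blue bin, the trimmed casting and the three clamp blocks where they are.

Things in the scene. Friction and masses are not known exactly. Their poses are not given: they have to be found in the camera images.
- jig: Jig bolted to the bench. Dark base 124 x 162 x 10 mm; aluminium box 94 (x) x 144 (y) mm outside, 66 x 116 inside, rim 46 mm above the bench, casting inside with its top 8 mm below the rim. On both end walls (|y| 58 to 72 mm) a steel lug, 46 mm wide, top 91 mm high, with a 19 mm bore along y at x 0, z 70 mm. Origin: centre of the underside; z up, +y to the robot's left, where the rod goes in.
- seat (a point): Where the cover's origin must come: jig frame x 0, y 0, z 39 mm; axes as the jig's. Seated, the cover's plate lies on the rim between the lugs (3 mm play either way along y), its pads reach into the box (1.5 mm play either way along x), and its bore lines up with those of the lugs. The lugs' tops are rounded. Either way round fits.
- bore_mouth (a point): Centre of the bore's mouth in the outer face of the jig's +y lug (jig frame x 0, y 72, z 70 mm). Axes as the jig's: the rod goes in along -y. From this mouth to the outer face of the other lug is 144 mm.
- cover: Loose jig cover, about 0.45 kg: aluminium plate 94 (x) x 110 (y) x 8 mm with two windows; under it orange pads with rounded edges, 63 mm wide in x, 7 mm deep; on top a long blue rib, see rib. Origin: centre of the pads' underside, z up; the plate is 7 to 15 mm above it, the rib 15 to 47 mm. It starts lying flat on the bench, right way up.
- rib (a point): Centre of the cover's blue rib, 31 mm above the cover's origin, on the axis of the 19 mm bore that runs all along it; axes as the cover's. The rib is 32 mm wide (x), 107 mm long (y) and 32 mm high, square-edged: pick the cover up across it.
- rod: Round locking rod, 198 mm long, about 0.24 kg. Origin: on its axis, at the front face of its collar. Towards -y: steel shank, diameter 16 mm, 150 mm long, the last 12 mm tapered. Towards +y: collar, diameter 30 mm, 6 mm thick, then the red grip. Centre of mass near y = -60 mm. It may be turned about y. It starts level in v_rest, axis 36 mm above the bench. Home: origin at bore_mouth.
- rod_grip (a point): Middle of the rod's red grip (diameter 24 mm, 42 mm long), on the axis, 27 mm behind the collar's front face; axes as the rod's. When the rod is let go partway in the bore it stays there, and the grip sinks by some millimetres.
- rod_nose (a point): Tip of the rod's nose, on the axis, 150 mm ahead of the collar's front face; axes as the rod's. Home, it stands 6 mm out of the far lug.
- v_rest: Fixed rest for the rod: wooden strip 64 x 136 x 8 mm with two dark steel V-blocks, 48 (x) x 16 (y) x 40 (high) mm, at y = -50 and +50 mm: 84 mm of free room between them. Origin: centre of the underside, on the bench. The rod lies along y, nose to -y, its collar's front face at y = 69 mm.
- parts_bin: Blue open parts bin 118 x 203 x 82 mm at the back of the bench. Leave it alone. Origin: centre of the underside.
- trimmed_casting: Cast aluminium housing half 67 x 100 x 28 mm lying at the back left. Leave it alone. Origin: centre of the underside.
- block_a: Dark clamp block about 24 x 60 x 29 mm on the bench at the front right. Leave it alone. Origin: centre of the underside.
- block_b: Dark clamp block about 25 x 52 x 21 mm beside block_a. Leave it alone. Origin: centre of the underside.
- block_c: Dark clamp block about 26 x 62 x 28 mm at the back left. Leave it alone. Origin: centre of the underside.

How it is judged (in metres and radians):
On the way, in this order (a step that is already met when the one before it is completed fails the run):
1. the cover sits fully down and level on the jig and is let go (horizontal distance between cover and jig below 0.005 m and z of cover in the frame of jig between 0.037 and 0.041 m and angle between cover's own z axis and vertical below 0.035 rad and contact force between the fingers and cover below 0.1 N), for 0.2 s.
2. the rod is partway in the bore (nose 35 to 115 mm in) and let go (y of rod_nose in the frame of bore_mouth between -0.115 and -0.035 m and angle between the y axis of rod and the y axis of jig, either way round below 0.15 rad and z of rod_nose in the frame of bore_mouth between -0.01 and 0.01 m and x of rod_nose in the frame of bore_mouth between -0.01 and 0.01 m and contact force between each of the arm, the fingers and rod below 0.1 N), for 0.2 s.
At the end, for the whole second after the job is handed in: The cover lies seated on the jig (within 5 mm of centre, within 2 mm of its full depth, level within 2 degrees) and the rod is through all three bores, its collar's face within 5 mm of the bore's mouth, in line within about 2 degrees; both are at rest (distance between rod and bore_mouth below 0.005 m and angle between the y axis of rod and the y axis of jig, either way round below 0.04 rad and horizontal distance between cover and jig below 0.005 m and z of cover in the frame of jig between 0.037 and 0.041 m and angle between cover's own z axis and vertical below 0.035 rad and linear speed of each of rod, cover below 0.01 m/s); the robot touches nothing.
It fails at once if the blue bin, the trimmed casting or a clamp block is pushed more than 25 mm (distance of any of parts_bin, trimmed_casting, block_a, block_b, block_c from where it was at the start of the episode above 0.025 m).
It also fails if it takes over 72 s, if anything falls off the work surface, if the arm or the gripper's body presses on something with over 40 N, if the wrist force passes 120 N, or if a joint passes its speed limit or range.

### The arm

A 6-joint arm with a two-finger parallel gripper is mounted at the origin on a cart in front of the work surface, level with it; the furniture and walls round the work are solid. World frame = base frame: x ahead of the robot, y to its left, z up, the work surface at z = 0. Lengths are in mm, angles in rad, forces in N, time in s.
With the tool pointing down it reaches from about 350 to 875 mm from the base axis. Payload 4.2 kg.
Tool frame: the origin (TCP) lies at the very end of the fingers, on their centre line; the grasp point (between the pads) lies 19 mm behind it; z points along the fingers, y is the line along which they close (so a half turn about z gives the same grasp; the last joint's range is limited). The gripper opens to 85 mm and grips with 20 to 120 N. Pads are 22 mm wide; open, the fingers measure 114 mm over their backs; the gripper's body (76 mm by 85 mm) begins 54 mm behind the grasp point. The pads swing forward as they close: fully open they stand 13 mm farther back than shut.
Start: joints at [-1.016, 0.385, 0.008, 0, -1.194, -0.259], TCP at [182.207, -597.829, 201.712] pointing down, gripper open.
Joint ranges: [-3.14, 3.14], [-1.21, 2.06], [-1.07, 1.41], [-3.16, 2.05], [-2.99, -0.16], [-3.1, 3.1]. Speed limits (rad/s): [2.79, 2.79, 3.14, 3.14, 3.14, 3.14].

### API

Orientations are given as a unit quaternion [x, y, z, w].
In Python, from bench import arm gives the robot as it stands. The module is installed in compiled form; this text tells all that it offers.
- The arm moves only by the tool drive_tool, never from a script. Its argument "targets" is a list of rows, each a list of 5 numbers: the closure, from -1 (fully open) to 1 (shut), then the shift along the tool's x, y, z in mm, then the turn about the tool's z in degrees. In form: [[grip, tx, ty, tz, roll], ...]. A call has 1 to 12 rows; each row is the pose to reach, as a shift and turn from the pose commanded when the call began, along the tool's axes at that moment; what a row does not reach only later rows make up. A row lasts 1/10 s, in which the tool goes at most 50 mm and 8.59 degrees, less where a joint would pass 70% of its speed; a pose out of reach is approached as far as the arm can. A call with a gripper value outside its range is refused whole. The fingers move at their own pace and stop on an object; the grip force is fixed at half the most. Time passes only in rows, so rows that repeat a pose let the fingers close. It gives the time, the measured TCP pose, the force, the opening and the grip force at its end, in the units of the state.
- arm.read_state(): the state, without advancing time (a new reading comes with each control period).
- arm.get_image(name): name is "scene" or "side" or "wrist"; returns the picture (480x640x3 uint8, blue, green, red); there is no depth.
- arm.camera_params(name): a dict with "fov_y" (degrees; the focal length in pixels is half the picture's height over the tangent of half this angle, whatever the lens; pixels are square), "cx", "cy" (the principal point, pixels), "D" ([k1, k2, p1, p2, k3] as OpenCV has them; the pictures are not rectified), "rvec" (rotation vector, rad) and "tvec" (3), from world to camera coordinates, as OpenCV has them; the wrist camera has in their place "tool_from_camera" (4x4, takes a point from camera to tool coordinates, whose origin is the TCP and whose axes are the flange's). Camera axes: x right, y down, z forward; pixel columns grow to the right and rows downward; lengths in mm; the calibration is good to about 2 mm. A picture is of the moment at which its call begins: read the wrist's pose just before it. camera_params takes no time and is no camera call.
- arm.job_done(): hands the job in; it is judged then, once.
The state is a dict: "clock": time; "joints": joint angles; "joint_vel": joint speeds; "joint_efforts": joint torques, N m; "position": TCP position; "ee_rot": TCP orientation; "contact_force": force on the tool from outside, world axes, zero at the start; "wrist_torque": the same for the moment, N m; "gripper_width": finger opening in mm; "grasp_force": force on a finger pad.
Only numpy, scipy, OpenCV 4.12 (cv2) and the standard library are available. Lean on these libraries where they do the work, as an engineer would, in place of code of your own. Each camera call takes 0.05 s, during which the arm holds its last target. There are 200 camera calls.

## Working session

There is one attempt and no reset: what is moved stays moved. The work goes in short steps, Python scripts to look and compute and a tool call to move; the robot and the scene stay as the last step left them, time stands still between calls to the robot, and variables do not carry over. Pictures are saved under pics/ and viewed, at most 10 in all, crops included, and the job is handed in when it is done.

Besides the shell and the picture viewer there is one more tool, called after "Call:" in YAML: its name, and indented under it one key for each argument. drive_tool: Moves the arm, as the interface text tells. Its arguments: {"type":"object","properties":{"targets":{"type":"array","items":{"type":"array","items":{"type":"number"}}}},"required":["targets"]}

```bash
mkdir -p pics
cat > h.py <<'E'
import numpy as np, cv2
from bench import arm
from scipy.spatial.transform import Rotation as R
def cam(n,st=None):
    p=arm.camera_params(n); f=240/np.tan(np.radians(p['fov_y'])/2)
    K=np.array([[f,0,p['cx']],[0,f,p['cy']],[0,0,1.]]); D=np.array(p['D'],float)
    if 'rvec' in p: return K,D,cv2.Rodrigues(np.array(p['rvec'],float))[0],np.array(p['tvec'],float).ravel()
    st=st or arm.read_state(); T=np.eye(4); T[:3,:3]=R.from_quat(st['ee_rot']).as_matrix(); T[:3,3]=st['position']
    M=np.linalg.inv(T@np.array(p['tool_from_camera'])); return K,D,M[:3,:3],M[:3,3]
def unproj(c,pts,z):
    K,D,Rm,t=c; u=cv2.undistortPoints(np.array(pts,float).reshape(-1,1,2),K,D).reshape(-1,2)
    d=np.c_[u,np.ones(len(u))]@Rm; o=-Rm.T@t; z=np.broadcast_to(z,len(u))
    return o+d*((z-o[2])/d[:,2])[:,None]
def proj(c,P):
    K,D,Rm,t=c; return cv2.projectPoints(np.array(P,float).reshape(-1,1,3),cv2.Rodrigues(Rm)[0],t,K,D)[0].reshape(-1,2)
E
python3 - <<'E'
from h import *
for n in ("scene","side","wrist"):
    cv2.imwrite(f"pics/{n}0.png",arm.get_image(n)); c=cam(n); print(n,c[0][0,0],c[1],-c[2].T@c[3],c[2][2])
print(arm.read_state())
E
```

```text
scene 445.8111268707025 [0.00467867 0.         0.         0.         0.        ] [-317.06055075 -444.31051772  821.98903264] [ 0.70060125  0.42485588 -0.57328472]
side 578.0633541517058 [0.02433557 0.         0.         0.         0.        ] [ 393.2751504 -999.4065043  694.6251148] [ 0.17591998  0.86165143 -0.47603463]
wrist 359.79151952845075 [-0.02074559  0.          0.          0.          0.        ] [ 107.50166679 -621.30555756  373.54178027] [ 0.29048048  0.08919296 -0.95271491]
{'clock': 0.15, 'joints': array([-1.01641769e+00,  3.85367952e-01,  6.95402958e-03, -3.55582243e-04,
       -1.19403057e+00, -2.58625933e-01]), 'joint_vel': array([ 9.31117186e-05, -2.75428272e-03,  5.83984634e-03,  1.93999569e-03,
       -2.00038664e-04,  1.62523122e-03]), 'joint_efforts': array([ 1.51401155e-04, -3.92677724e+01,  1.88582861e+01,  4.18854699e+00,
       -3.33732263e-03, -1.87574969e-06]), 'position': array([ 182.04556759, -597.38399137,  200.88522335]), 'ee_rot': array([-1.47273110e-01,  9.89095508e-01,  8.22273233e-04, -1.74042071e-04]), 'contact_force': array([ 0.08109243,  0.53184087, -0.22197597]), 'wrist_torque': array([ 0.01348288, -0.05984504, -0.0047632 ]), 'grasp_force': 0.0, 'gripper_width': 85.0982810298711}
```

View pics/scene0.png

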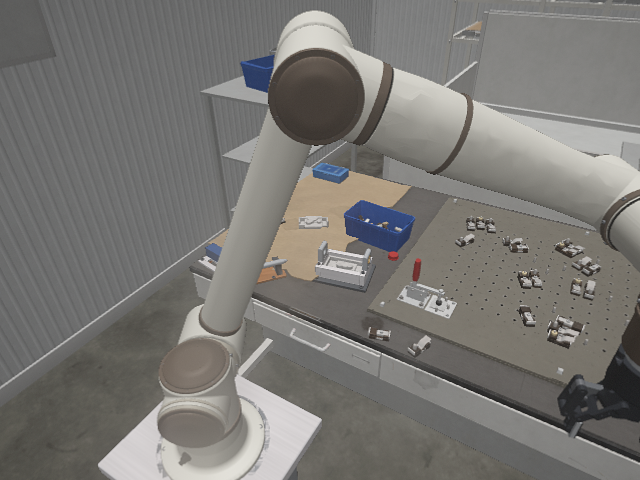

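View pics/side0.png

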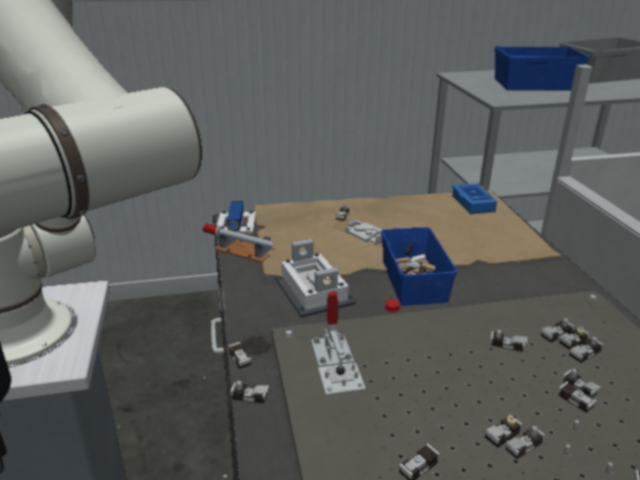

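The scene view shows the jig near (345,265), with the bin at (380,225). The side view shows the jig at (315,280), the rod in its rest at (210..270, 229..242) and the cover's blue rib at (236,212).

Run:
```python
from h import *
im=cv2.imread("pics/side0.png"); cv2.imwrite("pics/sc.png",cv2.resize(im[190:320,195:365],None,fx=4.6,fy=4.6,interpolation=cv2.INTER_CUBIC))
c=cam("side")
for n,p,z in (("jig centre rim",(315,279),46),("rib",(236,205),60),("grip",(209,229),36),("nose",(271,243),36),("cast",(365,231),20),("blkc",(343,213),20),("bin",(417,240),82)):
    print(n,unproj(c,[p],z)[0].round())
```

```text
jig centre rim [585.   3.  46.]
rib [448. 369.  60.]
grip [375. 293.  36.]
nose [516. 193.  36.]
cast [759. 240.  20.]
blkc [728. 351.  20.]
bin [827.  63.  82.]
```

View pics/sc.png

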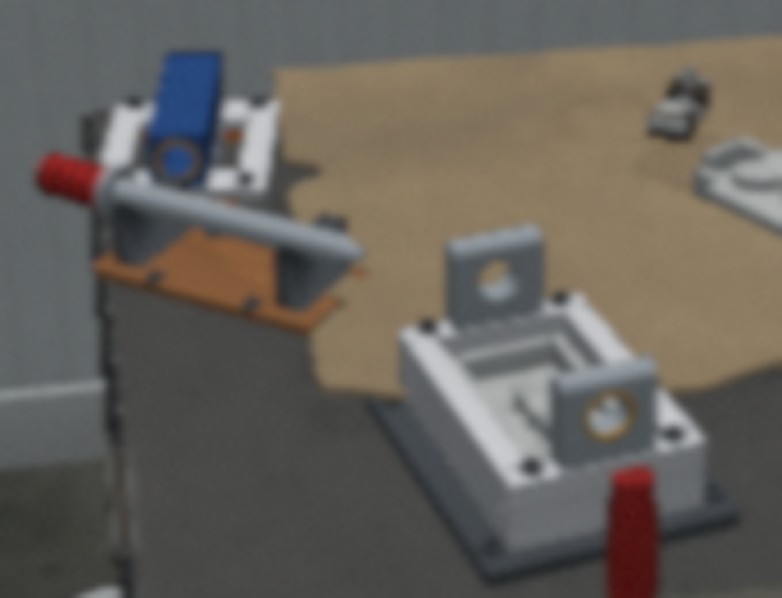

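The crop shows the jig with lugs at about (497,280) and (608,413), the rod with its nose at (360,255), and the cover at the top left with the blue rib running away from the camera.

Run:
```python
from h import *
c=cam("side"); g=lambda pts,z: unproj(c,np.array(pts)/4.6+[195-.4,190-.4],z).round(1)[:,:2]
def rep(n,P): print(n,P.tolist(),"mean",P.mean(0))
j=g([(513,487),(705,437),(402,330),(580,293)],46); rep("jig",j)
print("yaw",np.degrees(np.arctan2(*(j[2]+j[3]-j[0]-j[1])[::-1])))
r=g([(148,145),(207,150),(165,52),(222,52)],47); rep("rib",r)
print("yaw",np.degrees(np.arctan2(*(r[2]+r[3]-r[0]-r[1])[::-1])))
rep("plate",g([(98,187),(268,192),(115,97),(283,97)],15))
d=g([(40,172),(362,250)],36); rep("rod",d); print(np.degrees(np.arctan2(*(d[0]-d[1])[::-1])))
s=arm.read_state(); print(R.from_quat(s['ee_rot']).as_matrix().round(3))
```

```text
jig [[556.6, -53.4], [647.7, -30.7], [527.9, 87.8], [618.3, 106.4]] mean [587.625  27.525]
yaw 101.79212894679883
rib [[420.3, 306.2], [451.1, 294.3], [436.8, 425.2], [469.2, 419.1]] mean [444.35 361.2 ]
yaw 81.92254709531468
plate [[391.8, 324.1], [482.9, 300.7], [406.2, 437.6], [503.0, 419.2]] mean [445.975 370.4  ]
rod [[362.0, 306.7], [521.1, 187.8]] mean [441.55 247.25]
143.2281818325898
[[-0.957 -0.291 -0.001]
 [-0.291  0.957  0.002]
 [ 0.     0.002 -1.   ]]
```

Call:
drive_tool:
  targets:
    - [-1, -560, 457, -100, -85]
    - [-1, -560, 457, -100, -85]
    - [-1, -560, 457, -100, -85]
    - [-1, -560, 457, -100, -85]
    - [-1, -560, 457, -100, -85]
    - [-1, -560, 457, -100, -85]
    - [-1, -560, 457, -100, -85]
    - [-1, -560, 457, -100, -85]
    - [-1, -560, 457, -100, -85]
    - [-1, -560, 457, -100, -85]
    - [-1, -560, 457, -100, -85]
    - [-1, -560, 457, -100, -85]

```text
clock: 1.35
position: [513.7, -102.1, 284.2]
ee_rot: [0.777, -0.629, -0.0, -0.0]
contact_force: [0.1, -0.6, 0.0]
gripper_width: 85.4
grasp_force: 0.0
```

Run:
```python
from h import *
s=arm.read_state(); print(s['clock'],s['position'],R.from_quat(s['ee_rot']).as_matrix().round(3).tolist(),s['joints'].round(2))
```

```text
1.35 [ 513.6620969  -102.12208069  284.24247759] [[0.208, -0.978, 0.0], [-0.978, -0.208, 0.0], [-0.0, -0.0, -1.0]] [ 0.11  0.16 -0.09 -0.   -1.32  0.1 ]
```

Call:
drive_tool:
  targets:
    - [-1, -75, -85, -10, 0]
    - [-1, -75, -85, -10, 0]
    - [-1, -75, -85, -10, 0]
    - [-1, -75, -85, -10, 0]
    - [-1, -75, -85, -10, 0]

```text
clock: 1.85
position: [580.1, -13.6, 293.4]
ee_rot: [0.777, -0.63, -0.0, 0.001]
contact_force: [0.3, -0.5, 0.7]
gripper_width: 85.3
grasp_force: 0.0
```

Run:
```python
from h import *
s=arm.read_state(); print(s['clock'],s['position'],R.from_quat(s['ee_rot']).as_matrix().round(3).tolist(),s['joint_vel'].max())
np.save("jigst.npy",np.r_[s['position'],s['ee_rot']])
cv2.imwrite("pics/w1.png",arm.get_image("wrist"))
```

```text
1.85 [580.12610846 -13.58724386 293.41066554] [[0.207, -0.978, -0.001], [-0.978, -0.207, -0.0], [0.0, 0.002, -1.0]] 0.0012446978650574193
```

View pics/w1.png

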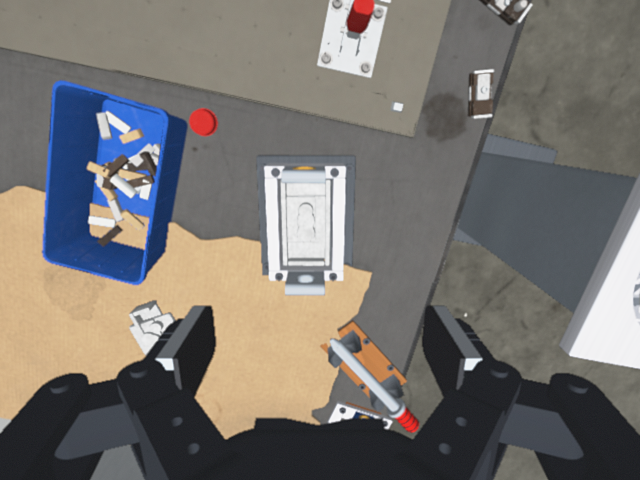

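The wrist view shows the jig square in the image, with rim screws near (277,172), (335,172), (279,276) and (333,276). The rod runs from its nose (333,342) to its grip (415,427), and the cover is cut off at the bottom.

Run:
```python
from h import *
im=cv2.imread("pics/w1.png"); g=cv2.cvtColor(im,6).astype(float); st=np.load("jigst.npy")
c=cam("wrist",dict(position=st[:3],ee_rot=st[3:]))
S=[]
for x,y in ((277,172),(335,172),(279,276),(333,276)):
    p=g[y-6:y+7,x-6:x+7]; w=np.clip(130-p,0,None); yy,xx=np.mgrid[-6:7,-6:7]
    S.append((x+(w*xx).sum()/w.sum(),y+(w*yy).sum()/w.sum()))
print(np.round(S,1)); J=unproj(c,S,46)[:,:2]; print(J.round(1),J.mean(0)); v=J[2]+J[3]-J[0]-J[1]; print("yaw",np.degrees(np.arctan2(v[1],v[0])), [np.linalg.norm(J[a]-J[b]).round(1) for a,b in((0,1),(2,3),(0,2),(1,3))])
T=unproj(c,[(284,168),(325,168),(285,290),(325,290),(305,283)],91); print("lugtops",T.round(1).tolist())
d=unproj(c,[(333,342),(397,406)],[36,36])[:,:2]; print("rod nose,shank end",d.round(1),np.degrees(np.arctan2(*(d[1]-d[0])[::-1])),np.linalg.norm(d[1]-d[0]))
print("rest corners",unproj(c,[(350,319),(321,344),(408,378)],8).round(1).tolist())
cv2.imwrite("pics/w1c.png",np.hstack([cv2.resize(im[145:305,245:365],None,fx=3.3,fy=3.3,interpolation=2),cv2.resize(im[310:440,315:430],(396,528),interpolation=2)]))
```

```text
[[275.2 171.9]
 [334.2 172.1]
 [278.6 276.3]
 [332.6 276.4]]
[[634.4 -30.6]
 [567.5 -44.4]
 [607.7  97.6]
 [540.8  83.6]] [587.59533218  26.566705  ]
yaw 101.78206480114024 [np.float64(68.3), np.float64(68.4), np.float64(130.9), np.float64(130.8)]
lugtops [[622.1, -42.8, 91.0], [580.8, -51.5, 91.0], [596.4, 92.7, 91.0], [551.6, 83.2, 91.0], [575.7, 79.4, 91.0]]
rod nose,shank end [[517.5 183.5]
 [400.7 271.2]] 143.09244490650568 146.01168552548702
rest corners [[496.8, 159.0, 8.0], [528.9, 208.4, 8.0], [386.1, 240.2, 8.0]]
```

View pics/w1c.png

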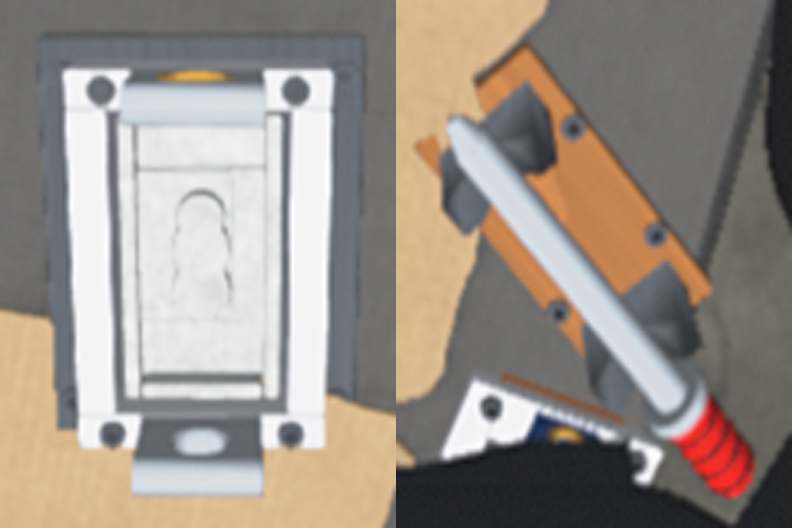

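The jig measures (587.6, 26.7) with yaw 11.8°, and the two cameras agree. The crop shows the rod clear between its V-blocks. Next I go above the cover.

Call:
drive_tool:
  targets:
    - [-1, -395, 54, 60, 21]
    - [-1, -395, 54, 60, 21]
    - [-1, -395, 54, 60, 21]
    - [-1, -395, 54, 60, 21]
    - [-1, -395, 54, 60, 21]
    - [-1, -395, 54, 60, 21]
    - [-1, -395, 54, 60, 21]
    - [-1, -395, 54, 60, 21]
    - [-1, -395, 54, 60, 21]
    - [-1, -395, 54, 60, 21]
    - [-1, -395, 54, 60, 21]
    - [-1, -395, 54, 60, 21]

```text
clock: 3.1
position: [446.9, 360.4, 234.6]
ee_rot: [-0.648, 0.761, 0.0, 0.0]
contact_force: [0.2, -0.8, 0.1]
gripper_width: 85.7
grasp_force: 0.0
```

Run:
```python
from h import *
s=arm.read_state(); print(s['clock'],s['position'],R.from_quat(s['ee_rot']).as_matrix().round(3).tolist(),s['joint_vel'].max())
im=arm.get_image("wrist"); cv2.imwrite("pics/w2.png",im); c=cam("wrist",s)
np.save("w2.npy",np.r_[s['position'],s['ee_rot']])
h=cv2.cvtColor(im,cv2.COLOR_BGR2HSV); m=((h[...,0]>100)&(h[...,0]<125)&(h[...,1]>120)&(h[...,2]>60)).astype(np.uint8)
n,l,S,C=cv2.connectedComponentsWithStats(m); print([(S[i].tolist()) for i in range(1,n) if S[i][4]>300])
```

```text
3.1 [446.89986163 360.4090696  234.61178539] [[-0.16, -0.987, 0.001], [-0.987, 0.16, 0.001], [-0.001, -0.0, -1.0]] 0.0031393574012683004
[[306, 157, 32, 103, 3066]]
```

View pics/w2.png

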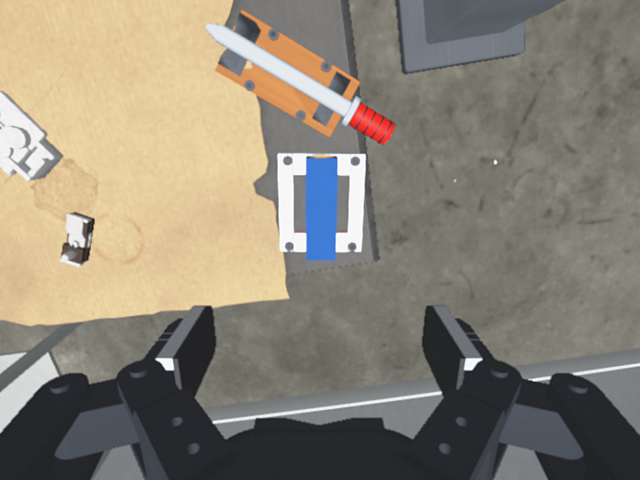

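The wrist view shows the cover with plate screws at (288,161), (355,161), (290,246) and (351,247), and the rib between columns 306 and 337. The whole rod is in view, nose (207,28) and collar (351,111).

Run:
```python
from h import *
im=cv2.imread("pics/w2.png"); g=cv2.cvtColor(im,6).astype(float); st=np.load("w2.npy")
c=cam("wrist",dict(position=st[:3],ee_rot=st[3:]))
S=[]
for x,y in ((288,161),(355,161),(290,246),(351,247)):
    p=g[y-6:y+7,x-6:x+7]; w=np.clip(130-p,0,None); yy,xx=np.mgrid[-6:7,-6:7]
    S.append((x+(w*xx).sum()/w.sum(),y+(w*yy).sum()/w.sum()))
J=unproj(c,S,15)[:,:2]; v=J[2]+J[3]-J[0]-J[1]
print(np.round(S,1).tolist(),"cover",J.mean(0),"y dir",np.degrees(np.arctan2(v[1],v[0])),[np.linalg.norm(J[a]-J[b]).round(1) for a,b in((0,1),(2,3),(0,2),(1,3))])
h=cv2.cvtColor(im,cv2.COLOR_BGR2HSV); m=((h[...,0]>100)&(h[...,0]<125)&(h[...,1]>120)&(h[...,2]>60))
m=m.copy(); m[:140]=0;m[270:]=0;m[:,:290]=0;m[:,350:]=0
q=cv2.boxPoints(cv2.minAreaRect(np.argwhere(m)[:,::-1].astype(np.float32))); print(q.round(1).tolist(),unproj(c,q,47).round(1).tolist(), unproj(c,[q.mean(0)],47))
d=unproj(c,[(208,28),(345,106)],36)[:,:2]; print("rod",d,np.degrees(np.arctan2(*(d[1]-d[0])[::-1])),np.linalg.norm(d[1]-d[0]))
# red grip
m=((h[...,0]<8)|(h[...,0]>172))&(h[...,1]>150)&(h[...,2]>90); m[:80]=0;m[170:]=0;m[:,:330]=0;m[:,420:]=0
q=cv2.minAreaRect(np.argwhere(m)[:,::-1].astype(np.float32)); print("grip",q,unproj(c,[q[0]],42))
# shank: bright low-sat pixels in V zone
m=(h[...,1]<60)&(g>130);m[150:]=0;m[:,:200]=0;m[:,352:]=0
n,l,s_,_=cv2.connectedComponentsWithStats(m.astype(np.uint8)); i=1+s_[1:,4].argmax(); q=cv2.minAreaRect(np.argwhere(l==i)[:,::-1].astype(np.float32)); print(s_[i],q)
P=unproj(c,cv2.boxPoints(q),40); print(P.round(1))
```

```text
[[287.5, 159.8], [355.0, 160.9], [289.0, 246.0], [351.8, 247.5]] cover [445.6263505 366.1723015] y dir 80.33728651736541 [np.float64(72.2), np.float64(72.3), np.float64(97.3), np.float64(98.0)]
[[306.0, 157.0], [337.0, 157.0], [337.0, 259.0], [306.0, 259.0]] [[451.4, 309.6, 47.0], [421.4, 314.5, 47.0], [436.9, 420.0, 47.0], [469.6, 414.7, 47.0]] [[444.47621098 362.42952008  47.        ]]
rod [[521.12921137 181.18198063]
 [406.34766638 268.64550278]] 142.69260411258753 144.3075562019217
grip ((372.1325988769531, 124.19213104248047), (42.806304931640625, 24.934791564941406), 31.429563522338867) [[383.15479961 289.48763889  42.        ]]
[ 206   23  146  104 3021] ((277.5895690917969, 72.70321655273438), (172.9344940185547, 27.82634162902832), 31.231910705566406)
[[533.  189.9  40. ]
 [515.3 173.2  40. ]
 [393.6 270.6  40. ]
 [410.3 290.1  40. ]]
```

Call:
drive_tool:
  targets:
    - [-1, -4, 2, 60, 0.5]
    - [-1, -4, 2, 120, 0.5]
    - [-1, -4, 2, 170, 0.5]
    - [-1, -4, 2, 200, 0.5]
    - [-1, -4, 2, 212, 0.5]
    - [-1, -4, 2, 212, 0.5]
    - [0.5, -4, 2, 212, 0.5]
    - [1, -4, 2, 212, 0.5]
    - [1, -4, 2, 212, 0.5]
    - [1, -4, 2, 212, 0.5]
    - [1, -4, 2, 212, 0.5]
    - [1, -4, 2, 212, 0.5]

```text
clock: 4.35
position: [444.9, 366.5, 22.3]
ee_rot: [-0.646, 0.763, 0.0, 0.0]
contact_force: [0.5, 0.0, 0.7]
gripper_width: 0.3
grasp_force: 0.0
```

Run:
```python
from h import *
a=arm.get_image("wrist"); b=arm.get_image("side")
cv2.imwrite("pics/w3.png",np.hstack([cv2.resize(a,(400,300)),cv2.resize(b[150:270,190:350],(400,300),interpolation=2)])); print(arm.read_state())
```

```text
{'clock': 4.45, 'joints': array([ 9.70077416e-01,  4.91825773e-01, -3.31044837e-01,  2.16589341e-05,
       -7.47844072e-01, -1.13664580e+00]), 'joint_vel': array([-0.00161349,  0.00326845, -0.00220556,  0.00140417,  0.00142822,
       -0.00074303]), 'joint_efforts': array([-8.96171969e-04, -3.95152295e+01,  1.38216528e+01,  3.07001665e+00,
       -1.54899453e-04,  2.43190436e-05]), 'position': array([444.78164566, 366.41117853,  22.02387433]), 'ee_rot': array([-6.45839160e-01,  7.63473495e-01,  3.70628262e-06,  4.13154792e-05]), 'contact_force': array([-1.07344186, -0.14978109, -0.03307041]), 'wrist_torque': array([0.03237786, 0.00533246, 0.00036957]), 'grasp_force': 0.0, 'gripper_width': 0.15034086867485816}
```

View pics/w3.png

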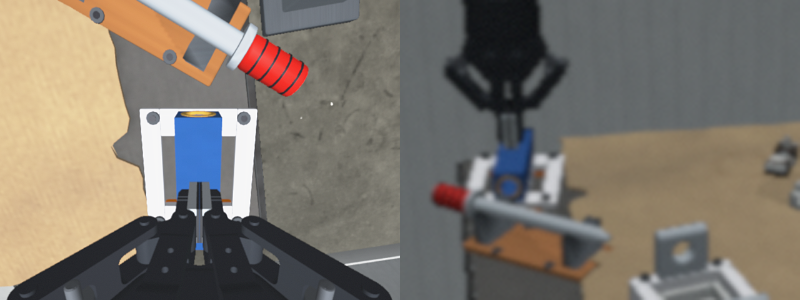

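The fingers have shut without gripping the rib: in both views their tips appear at or behind its far end. I'll compare where the reported TCP should project.

Run:
```python
from h import *
s=arm.read_state(); P=[s['position'],s['position']+[0,0,60]]
for n in("side","wrist","scene"): print(n,proj(cam(n,s),P).round(1).tolist())
print(arm.camera_params("wrist")['tool_from_camera'])
st=np.load("w2.npy"); print("w2 tcp",proj(cam("wrist",dict(position=st[:3],ee_rot=st[3:])),[st[:3]]))
c=cam("wrist",s); print("rib top near corners px", unproj(c,[(280,187),(352,187)],47), unproj(c,[(239,187),(393,187)],15))
cv2.imwrite("pics/w4.png",cv2.resize(arm.get_image("side")[130:250,195:295],None,fx=5,fy=5,interpolation=2))
```

```text
side [[235.7, 218.7], [234.1, 197.7]]
wrist [[318.6, 283.4], [318.5, 352.0]]
scene [[221.0, 258.5], [218.2, 242.1]]
[[-3.20043712e-04 -9.52985756e-01 -3.03014928e-01  7.87535157e+01]
 [ 9.99999659e-01 -7.44989795e-05 -8.21897251e-04  1.40180903e-01]
 [ 7.60682070e-04 -3.03015088e-01  9.52985455e-01 -1.72648947e+02]
 [ 0.00000000e+00  0.00000000e+00  0.00000000e+00  1.00000000e+00]]
w2 tcp [[318.64114436 283.39385627]]
rib top near corners px [[451.36959421 309.84139003  47.        ]
 [422.14010258 314.76215479  47.        ]] [[475.94190438 310.97486269  15.        ]
 [399.82103749 323.78977809  15.        ]]
```

View pics/w4.png

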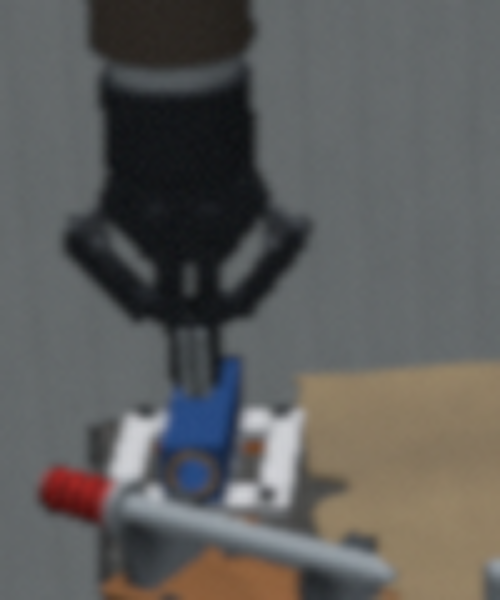

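The two views agree: the shut fingertips stand at about z 48, just above the rib, while the reported TCP is 22. The fingers really end some 25 mm short of the stated TCP. A grasp 10 mm lower is safe under either reading, so I try that.

Call:
drive_tool:
  targets:
    - [-1, 0, 0, 0, 0]
    - [-1, 0, 0, 0, 0]
    - [-1, 0, 0, 0, 0]
    - [-1, 0, 0, 0, 0]
    - [-1, 0, 0, 5, 0]
    - [-1, 0, 0, 10, 0]
    - [-1, 0, 0, 10, 0]
    - [1, 0, 0, 10, 0]
    - [1, 0, 0, 10, 0]
    - [1, 0, 0, 10, 0]
    - [1, 0, 0, 10, 0]
    - [1, 0, 0, 10, 0]

```text
clock: 5.7
position: [445.4, 366.6, 12.6]
ee_rot: [-0.646, 0.763, -0.0, 0.001]
contact_force: [1.5, -1.3, 3.3]
gripper_width: 29.6
grasp_force: 59.1
```

Contact confirmed. I'll take a deeper grip, 14 mm lower.

Call:
drive_tool:
  targets:
    - [-1, 0, 0, 0, 0]
    - [-1, 0, 0, 0, 0]
    - [-1, 0, 0, 0, 0]
    - [-1, 0, 0, 7, 0]
    - [-1, 0, 0, 14, 0]
    - [-1, 0, 0, 14, 0]
    - [1, 0, 0, 14, 0]
    - [1, 0, 0, 14, 0]
    - [1, 0, 0, 14, 0]
    - [1, 0, 0, 14, 0]
    - [1, 0, 0, 14, 0]

```text
clock: 6.8
position: [445.2, 366.7, -1.6]
ee_rot: [-0.646, 0.763, 0.0, 0.001]
contact_force: [0.5, 0.7, 1.6]
gripper_width: 30.8
grasp_force: 61.3
```

Call:
drive_tool:
  targets:
    - [1, 0, 0, -30, 0]
    - [1, 0, 0, -75, 0]
    - [1, 0, 0, -115, 0]
    - [1, 45, -28, -125, -3]
    - [1, 90, -57, -125, -6]
    - [1, 132, -84, -125, -9]
    - [1, 175, -110, -125, -12]
    - [1, 217, -137, -125, -15]
    - [1, 260, -164, -125, -18]
    - [1, 296, -187, -125, -21.3]
    - [1, 310, -196, -125, -21.3]
    - [1, 310, -196, -125, -21.3]

```text
clock: 8.0
position: [585.8, 25.2, 120.9]
ee_rot: [0.774, -0.633, -0.001, 0.001]
contact_force: [0.0, 1.3, -5.6]
gripper_width: 30.6
grasp_force: 61.2
```

Run:
```python
from h import *
s=arm.read_state(); print(s['clock'],s['position'],np.degrees(np.arctan2(*R.from_quat(s['ee_rot']).as_matrix()[[1,0],0])),s['contact_force'],s['gripper_width'],s['grasp_force'])
np.save("w5.npy",np.r_[s['position'],s['ee_rot']]); cv2.imwrite("pics/w5.png",arm.get_image("wrist"))
```

```text
8.0 [585.81326884  25.18949127 120.93687512] -78.55574527923558 [ 1.05184444e-05  1.28113890e+00 -5.60732008e+00] 30.552432981978974 61.17793321609497
```

View pics/w5.png

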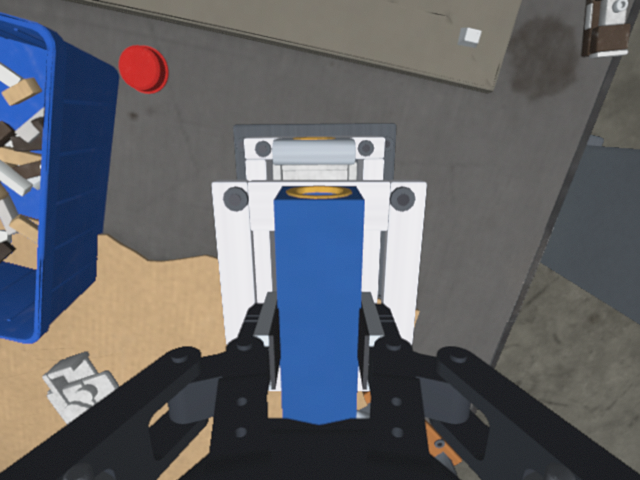

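The wrist view shows the cover held level and square above the jig. Its near screws are at (235,199) and (402,199), the jig's near screws at (264,148) and (366,148).

Run:
```python
from h import *
im=cv2.imread("pics/w5.png"); g=cv2.cvtColor(im,6).astype(float); st=np.load("w5.npy")
c=cam("wrist",dict(position=st[:3],ee_rot=st[3:]))
def cen(x,y,r):
    p=g[y-r:y+r+1,x-r:x+r+1]; w=np.clip(140-p,0,None); yy,xx=np.mgrid[-r:r+1,-r:r+1]; return (x+(w*xx).sum()/w.sum(),y+(w*yy).sum()/w.sum())
C=[cen(235,199,15),cen(402,199,15)]; J=[cen(264,148,8),cen(366,148,8)]
for n,P,z,h in(("cover",C,137.5,48.9),("jig",J,46,65.4)):
    Q=unproj(c,P,z)[:,:2]; e=Q[0]-Q[1]; a=np.degrees(np.arctan2(e[1],e[0])); u=e/np.linalg.norm(e); m=Q.mean(0)+h*np.array([-u[1],u[0]])
    print(n,np.round(P,1).tolist(),Q.round(1).tolist(),np.linalg.norm(e),"xdir",a,"centre",m)
```

```text
cover [[236.0, 198.1], [401.6, 198.3]] [[630.6, -15.1], [559.3, -29.4]] 72.76116938717284 xdir 11.34306358314312 centre [585.32176729  25.66961686]
jig [[262.9, 148.4], [365.4, 147.7]] [[634.5, -30.6], [567.3, -44.6]] 68.56944469478101 xdir 11.78352130297794 centre [587.53556919  26.46263142]
```

Call:
drive_tool:
  targets:
    - [1, -0.5, -2.3, 0, -0.4]
    - [1, -0.5, -2.3, 20, -0.4]
    - [1, -0.5, -2.3, 45, -0.4]
    - [1, -0.5, -2.3, 60, -0.4]
    - [1, -0.5, -2.3, 68, -0.4]
    - [1, -0.5, -2.3, 73, -0.4]
    - [1, -0.5, -2.3, 76, -0.4]
    - [1, -0.5, -2.3, 76, -0.4]

```text
clock: 8.85
position: [591.6, 25.2, 54.4]
ee_rot: [0.78, -0.626, 0.005, 0.001]
contact_force: [-4.5, -20.5, 25.1]
gripper_width: 30.9
grasp_force: 70.6
```

Blocked at z 54 with a push away from the +y lug. I back off and look.

Call:
drive_tool:
  targets:
    - [1, 0, 0, -20, 0]
    - [1, 0, 0, -50, 0]
    - [1, 0, 0, -70, 0]
    - [1, 0, 0, -70, 0]
    - [1, 0, 0, -70, 0]

```text
clock: 9.35
position: [588.0, 30.3, 116.3]
ee_rot: [0.778, -0.628, -0.001, 0.0]
contact_force: [-0.8, 0.2, -5.1]
gripper_width: 30.5
grasp_force: 66.7
```

Run:
```python
from h import *
s=arm.read_state(); print(s['clock'],s['position'],s['ee_rot'],np.degrees(np.arctan2(*R.from_quat(s['ee_rot']).as_matrix()[[1,0],0])),s['contact_force'],s['wrist_torque'],s['gripper_width'],s['grasp_force'])
np.save("w6.npy",np.r_[s['position'],s['ee_rot']]); a=arm.get_image("wrist"); b=arm.get_image("side"); cv2.imwrite("pics/w6.png",a);cv2.imwrite("pics/s6.png",b)
x=cv2.resize(a[100:440,180:460],(494,600)); y=cv2.resize(b[180:320,260:360],(306,428),interpolation=2)
o=np.zeros((600,800,3),np.uint8); o[:,:494]=x; o[:428,494:]=y; cv2.imwrite("pics/c6.png",o)
```

```text
9.35 [587.96076397  30.31870312 116.3248868 ] [ 7.78366661e-01 -6.27809687e-01 -5.81369768e-04  8.34448233e-06] -77.77745356960797 [-0.75805712  0.22692773 -5.07852799] [0.00626423 0.03601801 0.01764137] 30.527596383208188 66.68677568435669
```

View pics/c6.png

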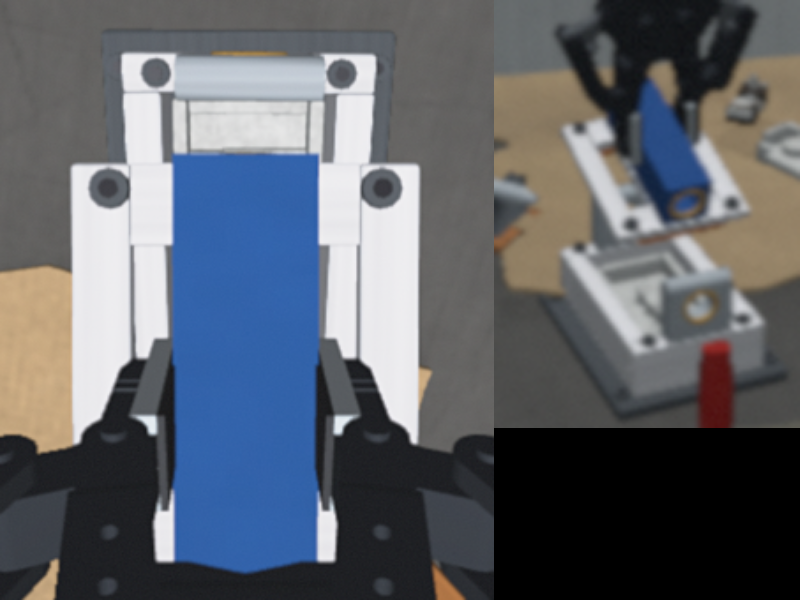

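This shows the cover pitched in the grip, near end low: the rib's near face is hidden now (rib edge at row 188, screws at row 207). I'll estimate the pitch by PnP.

```bash
cat > pose.py <<'E'
from h import *
from scipy.optimize import least_squares
# visible near features of cover: screws, rib top near corners
M=np.array([[36.2,-48.9,15],[-36.2,-48.9,15],[16,-53.5,47],[-16,-53.5,47]])
def cover(c,px,tcp,w=1):
    def f(p): 
        Q=R.from_euler('ZX',[p[3],p[4]],degrees=True).apply(M)+p[:3]; return (proj(c,Q)-px).ravel()
    r=least_squares(f,[tcp[0],tcp[1],tcp[2]+2,11.8,0]); return r.x.round(1),np.abs(r.fun).max().round(1)
E
python3 - <<'E'
from pose import *
for n,px in(("w5",[(236,198.1),(401.6,198.3),(276,199),(363,199)]),("w6",[(241.2,206.6),(396.5,206.6),(278.6,187.9),(360.8,187.9)])):
    st=np.load(n+".npy"); c=cam("wrist",dict(position=st[:3],ee_rot=st[3:]))
    print(n,cover(c,px,st[:3]),st[:3].round(1))
E
```

```text
w5 (array([585.1,  26.5, 123. ,  11.3,   2.3]), np.float64(1.8)) [585.8  25.2 120.9]
w6 (array([585.5,  38.7, 123. ,  12.1,  16.9]), np.float64(1.2)) [588.   30.3 116.3]
```

The cover is pitched about 15° in the grip. I'll carry it back to its first place on the bench, where it levels itself, then re-grip it.

Call:
drive_tool:
  targets:
    - [1, 0, 0, -20, 0]
    - [1, -48, 9, -20, 3]
    - [1, -96, 18, -20, 6]
    - [1, -144, 27, -20, 9]
    - [1, -192, 37, -20, 12]
    - [1, -240, 46, -20, 15]
    - [1, -288, 55, -20, 18]
    - [1, -336, 64, -20, 21]
    - [1, -359, 68, -20, 21.7]
    - [1, -359, 68, 0, 21.7]
    - [1, -359, 68, 40, 21.7]
    - [1, -359, 68, 70, 21.7]

```text
clock: 10.65
position: [444.9, 364.9, 43.6]
ee_rot: [-0.646, 0.763, -0.0, -0.002]
contact_force: [-0.2, -1.5, -4.8]
gripper_width: 30.7
grasp_force: 66.5
```

Call:
drive_tool:
  targets:
    - [1, 0, 0, 0, 0]
    - [1, 0, 0, 10, 0]
    - [1, 0, 0, 18, 0]
    - [1, 0, 0, 26, 0]
    - [1, 0, 0, 34, 0]
    - [1, 0, 0, 40, 0]
    - [1, 0, 0, 45, 0]
    - [1, 0, 0, 45, 0]

```text
clock: 11.45
position: [448.6, 370.4, 6.1]
ee_rot: [-0.647, 0.763, 0.001, 0.005]
contact_force: [-6.1, 4.3, 12.0]
gripper_width: 30.7
grasp_force: 69.3
```

Call:
drive_tool:
  targets:
    - [1, 0, 0, 4, 0]
    - [1, 0, 0, 4, 0]
    - [-1, 0, 0, 4, 0]
    - [-1, 0, 0, 0, 0]
    - [-1, 0, 0, 0, 0]
    - [-1, 0, 0, 0, 0]
    - [-1, 0, 0, 0, 0]

```text
clock: 12.15
position: [446.9, 365.3, 1.7]
ee_rot: [-0.646, 0.764, -0.0, -0.0]
contact_force: [0.9, 0.4, 0.3]
gripper_width: 85.4
grasp_force: 0.0
```

```bash
cat > feat.py <<'E'
from pose import *
def look(name,zplate=None):
    s=arm.read_state(); im=arm.get_image("wrist"); cv2.imwrite(f"pics/{name}.png",im); c=cam("wrist",s)
    print(s['clock'],s['position'].round(1),"xdir",np.degrees(np.arctan2(*R.from_quat(s['ee_rot']).as_matrix()[[1,0],0])).round(2),s['contact_force'].round(1),s['gripper_width'],"vel",np.abs(s['joint_vel']).max().round(4))
    h=cv2.cvtColor(im,cv2.COLOR_BGR2HSV); b=((h[...,0]>100)&(h[...,0]<125)&(h[...,1]>120)&(h[...,2]>60)).astype(np.uint8)
    n,l,S,C=cv2.connectedComponentsWithStats(b); k=[i for i in range(1,n) if S[i][4]>800 and S[i][0]<325<S[i][0]+S[i][2]]
    for i in k:
        m=l==i; r=[(y,np.flatnonzero(m[y])[[0,-1]].tolist()) for y in range(S[i][1],S[i][1]+S[i][3],6)]; print(S[i].tolist(),r[:9])
    # dark round screws on white
    g=cv2.cvtColor(im,6); out=[]
    n,l,S,C=cv2.connectedComponentsWithStats((g<125).astype(np.uint8))
    for i in range(1,n):
        x,y,w,hh,a=S[i]
        if 60<a<900 and .7<w/hh<1.4 and a/(w*hh)>.65:
            ring=g[max(y-3,0):y+hh+3,max(x-3,0):x+w+3]
            if np.median(np.r_[ring[0],ring[-1],ring[:,0],ring[:,-1]])>185: out.append(C[i].round(1).tolist()+[int(a)])
    print("screws",out); return s,c,im
E
python3 - <<'E'
from feat import *
look("w7")
E
```

```text
12.15 [446.9 365.3   1.7] xdir -99.57 [0.9 0.4 0.3] 85.39311547365499 vel 0.0033
[275, 210, 85, 216, 15804] [(210, [283, 349]), (216, [280, 354]), (222, [278, 356]), (228, [275, 359]), (234, [275, 359]), (240, [275, 359]), (246, [276, 359]), (252, [275, 359]), (258, [275, 359])]
screws [[237.5, 220.1, 422], [397.0, 221.6, 419]]
```

Run:
```python
from pose import *
s=arm.read_state(); c=cam("wrist",s)
Q=unproj(c,[(237.5,220.1),(397,221.6)],15)[:,:2]; e=Q[0]-Q[1]; u=e/np.linalg.norm(e); print(np.linalg.norm(e),np.degrees(np.arctan2(u[1],u[0])),"centre",Q.mean(0)+48.9*np.array([-u[1],u[0]]))
Q=unproj(c,[(275,228.5),(360,229)],47)[:,:2]; e=Q[0]-Q[1]; print(np.linalg.norm(e),"rib",Q.mean(0)+53.5*np.array([-u[1],u[0]]))
print(cover(c,[(237.5,220.1),(397,221.6),(275,228.5),(360,229)],s['position']))
```

```text
72.96129540235431 -10.137424485989092 centre [449.82308822 376.61543888]
31.26386786274402 rib [449.53665244 375.94881077]
(array([449.8, 376.9,   0.9, -10.1,   1.2]), np.float64(1.1))
```

Call:
drive_tool:
  targets:
    - [-1, -11.3, -1, 0, 0.5]
    - [-1, -11.3, -1, 5, 0.5]
    - [-1, -11.3, -1, 5, 0.5]
    - [1, -11.3, -1, 5, 0.5]
    - [1, -11.3, -1, 5, 0.5]
    - [1, -11.3, -1, 5, 0.5]
    - [1, -11.3, -1, 5, 0.5]
    - [1, -11.3, -1, 5, 0.5]
    - [1, -11.3, -1, -5, 0.5]
    - [1, -11.3, -1, -40, 0.5]
    - [1, -11.3, -1, -80, 0.5]
    - [1, -11.3, -1, -120, 0.5]

```text
clock: 13.4
position: [448.5, 375.6, 122.2]
ee_rot: [-0.642, 0.767, -0.0, -0.002]
contact_force: [0.3, 1.2, -4.9]
gripper_width: 30.7
grasp_force: 60.7
```

Call:
drive_tool:
  targets:
    - [1, 42, -26, -5, -3]
    - [1, 84, -52, -5, -6]
    - [1, 126, -78, -5, -9]
    - [1, 168, -104, -5, -12]
    - [1, 210, -130, -5, -15]
    - [1, 252, -156, -5, -18]
    - [1, 294, -182, -5, -21]
    - [1, 320, -198, -5, -21.9]
    - [1, 320, -198, -5, -21.9]
    - [1, 320, -198, -5, -21.9]
    - [1, 320, -198, -5, -21.9]
    - [1, 320, -198, -5, -21.9]

```text
clock: 14.6
position: [588.1, 28.1, 126.8]
ee_rot: [0.777, -0.63, -0.0, 0.0]
contact_force: [-0.6, 0.0, -5.0]
gripper_width: 30.7
grasp_force: 60.9
```

Run:
```python
from feat import *
look("w8")
```

```text
14.6 [588.1  28.1 126.8] xdir -78.07 [-0.6  0.  -5. ] 30.70359416512204 vel 0.0051
[274, 186, 91, 240, 18744] [(186, [282, 355]), (192, [279, 359]), (198, [274, 363]), (204, [274, 364]), (210, [274, 363]), (216, [275, 363]), (222, [275, 363]), (228, [275, 363]), (234, [275, 363])]
screws [[269.4, 143.8, 171], [369.9, 144.1, 175], [402.4, 197.2, 470], [235.0, 197.3, 465]]
```

Run:
```python
from pose import *
s=arm.read_state(); c=cam("wrist",s)
for n,P,z,h in(("cover",[(235,197.3),(402.4,197.2)],s['position'][2]+3.2+15,48.9),("jig",[(269.4,143.8),(369.9,144.1)],46,65.4)):
    Q=unproj(c,P,z)[:,:2]; e=Q[0]-Q[1]; u=e/np.linalg.norm(e); print(n,np.linalg.norm(e),np.degrees(np.arctan2(u[1],u[0])),"centre",Q.mean(0)+h*np.array([-u[1],u[0]]))
print(cover(c,[(235,197.3),(402.4,197.2),(274,198.5),(363.5,198.5)],s['position']))
```

```text
cover 72.7524950438988 11.957731669526419 centre [587.85585922  27.90048661]
jig 68.62421658233325 11.757964761302313 centre [587.68721609  26.52860855]
(array([587.7,  28.5, 130.8,  11.9,   1.9]), np.float64(1.3))
```

Call:
drive_tool:
  targets:
    - [1, 1.3, 0.5, 0, 0.2]
    - [1, 1.3, 0.5, 20, 0.2]
    - [1, 1.3, 0.5, 35, 0.2]
    - [1, 1.3, 0.5, 42, 0.2]
    - [1, 1.3, 0.5, 49, 0.2]
    - [1, 1.3, 0.5, 56, 0.2]
    - [1, 1.3, 0.5, 60, 0.2]
    - [1, 1.3, 0.5, 60, 0.2]

```text
clock: 15.45
position: [588.3, 25.6, 66.5]
ee_rot: [0.775, -0.632, -0.0, 0.0]
contact_force: [0.1, 0.5, -4.5]
gripper_width: 30.8
grasp_force: 60.8
```

Call:
drive_tool:
  targets:
    - [1, -0.8, 0.3, 6, 0]
    - [1, -0.8, 0.3, 12, 0]
    - [1, -0.8, 0.3, 18, 0]
    - [1, -0.8, 0.3, 23, 0]
    - [1, -0.8, 0.3, 26, 0]
    - [1, -0.8, 0.3, 28, 0]
    - [1, -0.8, 0.3, 30, 0]
    - [1, -0.8, 0.3, 30, 0]

```text
clock: 16.25
position: [588.0, 26.4, 36.8]
ee_rot: [0.775, -0.632, -0.0, 0.0]
contact_force: [-0.6, 0.0, -4.9]
gripper_width: 30.8
grasp_force: 60.9
```

Call:
drive_tool:
  targets:
    - [1, 0, 0, 1, 0]
    - [1, 0, 0, 2, 0]
    - [1, 0, 0, 2, 0]

```text
clock: 16.55
position: [588.4, 26.4, 36.4]
ee_rot: [0.775, -0.632, 0.0, -0.0]
contact_force: [-2.7, 1.0, 4.5]
gripper_width: 31.0
grasp_force: 62.1
```

Touching down and seated. I release, rise and check.

Call:
drive_tool:
  targets:
    - [0.3, 0, 0, 2, 0]
    - [-1, 0, 0, 2, 0]
    - [-1, 0, 0, 2, 0]
    - [-1, 0, 0, 2, 0]
    - [-1, 0, 0, 2, 0]
    - [-1, 0, 0, 2, 0]
    - [-1, 0, 0, -30, 0]
    - [-1, 0, 0, -80, 0]
    - [-1, 0, 0, -130, 0]
    - [-1, 0, 0, -140, 0]
    - [-1, 0, 0, -140, 0]

```text
clock: 17.65
position: [589.5, 26.8, 177.6]
ee_rot: [0.775, -0.632, 0.002, -0.002]
contact_force: [-0.6, -0.1, -0.3]
gripper_width: 85.2
grasp_force: 0.0
```

Run:
```python
from feat import *
s,c,im=look("w9")
```

```text
17.65 [589.5  26.8 177.6] xdir -78.35 [-0.6 -0.1 -0.3] 85.23883204881615 vel 0.0772
[300, 159, 43, 137, 5466] [(159, [302, 340]), (165, [300, 342]), (171, [300, 341]), (177, [300, 341]), (183, [300, 341]), (189, [300, 341]), (195, [300, 341]), (201, [301, 341]), (207, [301, 341])]
screws [[279.5, 142.8, 90], [363.2, 142.6, 94], [276.2, 163.6, 93], [365.6, 163.6, 96], [280.3, 273.9, 78], [361.5, 274.1, 78], [284.8, 288.8, 68], [358.4, 288.7, 70]]
```

Run:
```python
from h import *
s=arm.read_state(); c=cam("wrist",s)
for n,P,z in(("jig",[(279.5,142.8),(363.2,142.6),(284.8,288.8),(358.4,288.7)],46),("cover",[(276.2,163.6),(365.6,163.6),(280.3,273.9),(361.5,274.1)],54)):
    Q=unproj(c,P,z)[:,:2]; v=Q[2]+Q[3]-Q[0]-Q[1]; print(n,Q.mean(0),np.degrees(np.arctan2(v[1],v[0])),[np.linalg.norm(Q[a]-Q[b]).round(1) for a,b in((0,1),(2,3),(0,2),(1,3))])
```

```text
jig [585.41205679  25.47927502] 101.84278199004241 [np.float64(67.9), np.float64(67.7), np.float64(129.9), np.float64(129.9)]
cover [586.16311845  24.51583786] 101.72132054525818 [np.float64(71.8), np.float64(71.7), np.float64(95.8), np.float64(96.0)]
```

The cover is seated: within about 1 mm of the jig centre, level, with the yaw matching. Now the rod.

Call:
drive_tool:
  targets:
    - [-1, -44, 20, -22, -7]
    - [-1, -87, 40, -22, -14]
    - [-1, -130, 60, -22, -21]
    - [-1, -173, 80, -22, -28]
    - [-1, -216, 99, -22, -35]
    - [-1, -260, 119, -22, -41]
    - [-1, -260, 119, -22, -41]
    - [-1, -260, 119, -22, -41]
    - [-1, -260, 119, -22, -41]
    - [-1, -260, 119, -22, -41]

```text
clock: 18.7
position: [419.4, 255.8, 196.1]
ee_rot: [0.947, -0.321, -0.0, 0.001]
contact_force: [-1.0, -0.4, -0.6]
gripper_width: 85.4
grasp_force: 0.0
```

Run:
```python
from h import *
s=arm.read_state(); print(s['clock'],s['position'],np.degrees(np.arctan2(*R.from_quat(s['ee_rot']).as_matrix()[[1,0],0])),np.abs(s['joint_vel']).max())
im=arm.get_image("wrist"); cv2.imwrite("pics/w10.png",im); c=cam("wrist",s)
h=cv2.cvtColor(im,cv2.COLOR_BGR2HSV); g=h[...,2]
red=((h[...,0]<8)|(h[...,0]>172))&(h[...,1]>150)&(h[...,2]>90)
n,l,S,C=cv2.connectedComponentsWithStats(red.astype(np.uint8)); print("red",[(S[i].tolist(),C[i].round(1).tolist()) for i in range(1,n) if S[i][4]>150])
e=proj(c,[(519,182.5,36),(400,272,36)]); print("expected nose/collar px",e.round(1).tolist())
m=(h[...,1]<60)&(g>120)&(g<=255)
for y in range(100,330,12):
    r=np.flatnonzero(np.diff(np.r_[0,m[y,200:440].astype(int),0])); r=r.reshape(-1,2)+200; print(y,[q.tolist() for q in r if q[1]-q[0]>5])
```

```text
18.7 [419.39736707 255.78060063 196.05754864] -37.489232651202705 0.006863664093546835
red [([301, 245, 25, 40, 851], [312.9, 264.1])]
expected nose/collar px [[314.1, 69.8], [316.2, 237.7]]
100 [[290, 325], [350, 440]]
112 [[288, 324], [349, 440]]
124 [[282, 292], [306, 324], [339, 440]]
136 [[306, 324], [349, 440]]
148 [[276, 282], [306, 324], [348, 433]]
160 [[252, 282], [306, 323], [348, 416], [430, 440]]
172 [[239, 282], [306, 323], [347, 400], [414, 426], [434, 440]]
184 [[200, 282], [306, 323], [347, 384], [396, 407], [418, 440]]
196 [[200, 283], [306, 323], [346, 367], [381, 393], [401, 438]]
208 [[200, 283], [295, 332], [365, 422], [432, 438]]
220 [[200, 283], [289, 323], [349, 398], [400, 425]]
232 [[200, 324], [332, 407], [408, 433]]
244 [[200, 301], [305, 324], [326, 349], [353, 416], [417, 440]]
256 [[200, 286], [327, 373], [383, 424], [426, 440]]
268 [[200, 270], [282, 301], [330, 367], [368, 386], [391, 433], [434, 440]]
280 [[200, 253], [280, 302], [325, 396], [398, 440]]
292 [[200, 238], [250, 280], [290, 304], [307, 440]]
304 [[200, 221], [233, 305], [310, 351], [358, 386], [399, 414], [416, 428], [430, 440]]
316 [[217, 356], [361, 371], [391, 424]]
328 [[216, 294], [295, 388], [396, 422]]
```

Run:
```python
from h import *
s=arm.read_state(); c=cam("wrist",s)
A=unproj(c,[(315,142),(314.5,190)],41)[:,:2]; v=A[1]-A[0]; a=np.degrees(np.arctan2(v[1],v[0])); print("axis",A,a)
G=unproj(c,[(312.9,264.1),(312.9,245),(312.9,285)],[46,46,46])[:,:2]; print("grip",G,np.linalg.norm(G[1]-G[2]))
u=np.array([np.cos(np.radians(142.6)),np.sin(np.radians(142.6))])
for n,o in(("grip",G[0]-27*u),("w1nose",np.array([517.5,183.5])+150*u),("w2nose",np.array([521.1,181.2])+150*u)): print(n,"origin",o,"grasp@-45",o-45*u)
```

```text
axis [[471.90438188 218.07534622]
 [438.49735286 244.46166186]] 141.69679552336447
grip [[383.38583673 288.96601471]
 [398.69407969 277.09424644]
 [366.01086697 302.4415111 ]] 41.36032180316776
grip origin [404.83503149 272.56686704] grasp@-45 [440.58368941 245.23495425]
w1nose origin [398.33780692 274.60637596] grasp@-45 [434.08646484 247.27446317]
w2nose origin [401.93780692 272.30637596] grasp@-45 [437.68646484 244.97446317]
```

Call:
drive_tool:
  targets:
    - [-1, 27, -3, 40, 0.7]
    - [-1, 27, -3, 90, 0.7]
    - [-1, 27, -3, 140, 0.7]
    - [-1, 27, -3, 180, 0.7]
    - [-1, 27, -3, 196, 0.7]
    - [-1, 27, -3, 203, 0.7]
    - [-1, 27, -3, 203, 0.7]
    - [0.3, 27, -3, 203, 0.7]
    - [1, 27, -3, 203, 0.7]
    - [1, 27, -3, 203, 0.7]
    - [1, 27, -3, 203, 0.7]
    - [1, 27, -3, 203, 0.7]

```text
clock: 19.95
position: [442.5, 243.4, -5.4]
ee_rot: [0.945, -0.326, 0.0, -0.0]
contact_force: [-2.4, -0.1, 5.0]
gripper_width: 13.8
grasp_force: 58.2
```

Call:
drive_tool:
  targets:
    - [1, 0, 0, -20, 0]
    - [1, 0, 0, -60, 0]
    - [1, 20, -10, -60, 8]
    - [1, 40, -20, -60, 16]
    - [1, 60, -30, -60, 24]
    - [1, 80, -40, -60, 32]
    - [1, 93.6, -49, -50, 40.1]
    - [1, 93.6, -49, -35, 40.1]
    - [1, 93.6, -49, -35, 40.1]
    - [1, 93.6, -49, -35, 40.1]
    - [1, 93.6, -49, -35, 40.1]

```text
clock: 21.05
position: [546.2, 224.2, 29.5]
ee_rot: [0.777, -0.63, 0.0, -0.0]
contact_force: [-0.4, 0.0, -2.7]
gripper_width: 13.8
grasp_force: 58.8
```

Run:
```python
from h import *
s=arm.read_state(); print(s['clock'],s['position'],np.degrees(np.arctan2(*R.from_quat(s['ee_rot']).as_matrix()[[1,0],0])),s['contact_force'],s['gripper_width'],np.abs(s['joint_vel']).max())
im=arm.get_image("wrist"); cv2.imwrite("pics/w11.png",im); c=cam("wrist",s)
cv2.imwrite("pics/s11.png",arm.get_image("side")); cv2.imwrite("pics/sc11.png",arm.get_image("scene"))
print("mouth px",proj(c,[(573,97,70),(577.7-4,92,91)]).round(1).tolist())
h=cv2.cvtColor(im,cv2.COLOR_BGR2HSV); g=h[...,2]
m=(h[...,1]<60)&(g>120)
for y in list(range(60,300,10)):
    r=np.flatnonzero(np.diff(np.r_[0,m[y,220:420].astype(int),0])); r=r.reshape(-1,2)+220; print(y,[q.tolist() for q in r if q[1]-q[0]>5])
u=np.array([np.cos(np.radians(101.8)),np.sin(np.radians(101.8))])
```

```text
21.05 [546.21731454 224.19160391  29.52975934] -78.11057104455246 [-0.39602521  0.00315248 -2.70518317] 13.818002197271806 0.006836261844881185
mouth px [[317.0, -46.0], [317.9, -106.7]]
60 [[308, 333]]
70 [[304, 337]]
80 [[300, 341]]
90 [[297, 344]]
100 [[297, 344]]
110 [[297, 344]]
120 [[297, 343]]
130 [[297, 343]]
140 [[297, 343]]
150 [[298, 343]]
160 [[298, 342]]
170 [[298, 342]]
180 [[298, 342]]
190 [[298, 342]]
200 [[298, 342]]
210 [[298, 341]]
220 [[298, 341]]
230 [[299, 341]]
240 [[299, 341]]
250 [[299, 340]]
260 [[299, 340]]
270 [[299, 340]]
280 [[299, 340]]
290 [[300, 340]]
```

```bash
cat > rod.py <<'E'
from h import *
from scipy.optimize import least_squares
def shank(im,x0=240,x1=400,rows=range(60,300,4),thr=120):
    h=cv2.cvtColor(im,cv2.COLOR_BGR2HSV); m=(h[...,1]<60)&(h[...,2]>thr); out=[]
    for y in rows:
        r=np.flatnonzero(np.diff(np.r_[0,m[y,x0:x1].astype(int),0])).reshape(-1,2)+x0
        r=[q for q in r if q[0]<=319<=q[1]]
        if r: out.append((y,r[0][0]-.5,r[0][1]-.5))
    return np.array(out)
def fit(c,E,p0,yaw0):
    """Cylinder r=8: axis point p0 (fixed distance along), yaw, pitch; unknown x-offset, z, yaw, pitch. Sight lines tangent."""
    K,D,Rm,t=c; o=-Rm.T@t
    def rays(col):
        u=cv2.undistortPoints(np.c_[E[:,col],E[:,0]].reshape(-1,1,2),K,D).reshape(-1,2); d=np.c_[u,np.ones(len(u))]@Rm; return d/np.linalg.norm(d,axis=1)[:,None]
    L,Rr=rays(1),rays(2); yv=np.radians(yaw0); n=np.array([-np.sin(yv),np.cos(yv),0])
    def f(p):
        a=yv+p[2]; v=np.array([np.cos(a)*np.cos(p[3]),np.sin(a)*np.cos(p[3]),np.sin(p[3])]); q=p0+n*p[0]+np.array([0,0,p[1]])
        res=[]
        for d,sg in((L,1),(Rr,-1)):
            k=np.cross(d,v); k/=np.linalg.norm(k,axis=1)[:,None]; s=k@(q-o); res.append(np.abs(s)-8)
        return np.concatenate(res)
    r=least_squares(f,[0,0,0,0],loss='soft_l1',f_scale=.3); p=r.x
    return p0+n*p[0]+np.array([0,0,p[1]]),yaw0+np.degrees(p[2]),np.degrees(p[3]),np.abs(r.fun).mean()
E
python3 - <<'E'
from rod import *
im=cv2.imread("pics/w11.png"); s=arm.read_state(); c=cam("wrist",s)
E=shank(im,rows=range(92,296,4)); p=fit(c,E,np.array([*s['position'][:2],71.]),101.8); print(p)
u=np.array([np.cos(np.radians(101.8)),np.sin(np.radians(101.8))]); n=np.array([-u[1],u[0]])
print("lateral offset of axis at grasp from jig axis", n@(p[0][:2]-[587.7,26.5]))
h=cv2.cvtColor(im,cv2.COLOR_BGR2HSV); print([(y,int(((h[y,290:350,1]<60)&(h[y,290:350,2]>120)).sum())) for y in range(30,96,4)])
for y in (50,54,58): print(y,unproj(c,[(320.5,y)],p[0][2])[0])
print("nose dist to mouth", [u@(unproj(c,[(320.5,y)],p[0][2])[0][:2]-[573,97]) for y in (46,50,54,58)])
E
```

```text
(array([545.83183026, 224.22742667,  71.00006995]), np.float64(101.58132485378606), np.float64(-0.1594548601471223), np.float64(0.08974488946484933))
lateral offset of axis at grasp from jig axis 0.5489078908967855
[(30, 0), (34, 0), (38, 0), (42, 0), (46, 0), (50, 13), (54, 20), (58, 24), (62, 27), (66, 29), (70, 33), (74, 35), (78, 39), (82, 43), (86, 45), (90, 47), (94, 47)]
50 [566.34463775 123.6526055   71.00006995]
54 [566.09601245 124.82777482  71.00006995]
58 [565.84602948 126.00934484  71.00006995]
nose dist to mouth [np.float64(26.255653550317163), np.float64(27.450361648679433), np.float64(28.651539466885907), np.float64(29.859260356494715)]
```

Call:
drive_tool:
  targets:
    - [1, 0, -0.6, 1, -0.2]
    - [1, 10, -0.6, 1, -0.2]
    - [1, 20, -0.6, 1, -0.2]
    - [1, 26, -0.6, 1, -0.2]
    - [1, 31, -0.6, 1, -0.2]
    - [1, 36, -0.6, 1, -0.2]
    - [1, 42, -0.6, 1, -0.2]
    - [1, 48, -0.6, 1, -0.2]
    - [1, 48, -0.6, 1, -0.2]

```text
clock: 22.1
position: [556.7, 176.3, 27.9]
ee_rot: [0.777, -0.629, -0.0, 0.0]
contact_force: [0.3, 0.0, -2.2]
gripper_width: 13.8
grasp_force: 58.8
```

Call:
drive_tool:
  targets:
    - [1, 8, 0, 0, 0]
    - [1, 16, 0, 0, 0]
    - [1, 24, 0, 0, 0]
    - [1, 32, 0, 0, 0]
    - [1, 40, 0, 0, 0]
    - [1, 48, 0, 0, 0]
    - [1, 56, 0, 0, 0]
    - [1, 56, 0, 0, 0]

```text
clock: 22.9
position: [568.5, 121.2, 27.9]
ee_rot: [0.777, -0.63, -0.0, 0.0]
contact_force: [-0.1, 0.0, -2.8]
gripper_width: 13.4
grasp_force: 58.8
```

Call:
drive_tool:
  targets:
    - [-1, 0, 0, 0, 0]
    - [-1, 0, 0, 0, 0]
    - [-1, 0, 0, 0, 0]
    - [-1, 0, 0, 0, 0]
    - [-1, 0, 0, 0, 0]
    - [-1, 0, 0, -40, 0]
    - [-1, 0, 0, -90, 0]
    - [-1, -40, 0, -120, 0]
    - [-1, -76, 0, -120, 0]
    - [-1, -76, 0, -120, 0]
    - [-1, -76, 0, -120, 0]
    - [-1, -76, 0, -120, 0]

```text
clock: 24.1
position: [552.1, 196.0, 147.4]
ee_rot: [0.777, -0.629, -0.0, 0.001]
contact_force: [0.4, -0.3, -0.7]
gripper_width: 85.1
grasp_force: 0.0
```

Run:
```python
from rod import *
s=arm.read_state(); print(s['clock'],s['position'],np.degrees(np.arctan2(*R.from_quat(s['ee_rot']).as_matrix()[[1,0],0])),np.abs(s['joint_vel']).max())
im=arm.get_image("wrist"); cv2.imwrite("pics/w12.png",im); c=cam("wrist",s)
h=cv2.cvtColor(im,cv2.COLOR_BGR2HSV)
red=((h[...,0]<8)|(h[...,0]>172))&(h[...,1]>150)&(h[...,2]>60)
n,l,S,C=cv2.connectedComponentsWithStats(red.astype(np.uint8)); print("red",[(S[i].tolist(),C[i].round(1).tolist()) for i in range(1,n) if S[i][4]>150])
print("expected collar front, grip mid, grip end",proj(c,[(557.9,169.4,66),(552.3,195.9,66),(548,216,65)]).round(1).tolist())
m=(h[...,1]<60)&(h[...,2]>120)
for y in range(100,300,8):
    r=np.flatnonzero(np.diff(np.r_[0,m[y,240:400].astype(int),0])).reshape(-1,2)+240; print(y,[q.tolist() for q in r if q[1]-q[0]>5],end=' ')
for (q,i) in [(S[i],i) for i in range(1,n) if S[i][4]>150]:
    y0=q[1]; print([(y,np.flatnonzero(l[y]==i)[[0,-1]].tolist()) for y in range(y0,y0+q[3],6) if (l[y]==i).any()])
```

```text
24.1 [552.14933245 195.97773341 147.38917575] -77.97215989030512 0.012630738245180543
red [([303, 212, 32, 53, 1374], [318.6, 237.7])]
expected collar front, grip mid, grip end [[317.8, 201.1], [317.8, 237.2], [317.9, 262.7]]
100 [[307, 331]] 108 [[249, 260], [261, 268], [306, 331]] 116 [[307, 331]] 124 [[307, 331]] 132 [[307, 331]] 140 [[307, 331]] 148 [[307, 331]] 156 [[308, 331]] 164 [[308, 331]] 172 [[308, 331]] 180 [[308, 330]] 188 [[308, 330]] 196 [[308, 330]] 204 [[298, 340]] 212 [[313, 319]] 220 [] 228 [] 236 [] 244 [] 252 [] 260 [] 268 [] 276 [] 284 [] 292 [] [(212, [304, 333]), (218, [303, 334]), (224, [304, 333]), (230, [304, 333]), (236, [304, 333]), (242, [304, 333]), (248, [304, 333]), (254, [304, 333]), (260, [305, 331])]
```

Partway in and let go, and the grip is where expected, at (318.6,237.7). Now I take it by the grip.

Call:
drive_tool:
  targets:
    - [-1, -2, 0, 40, 0]
    - [-1, -2, 0, 85, 0]
    - [-1, -2, 0, 110, 0]
    - [-1, -2, 0, 123, 0]
    - [-1, -2, 0, 123, 0]
    - [0.3, -2, 0, 123, 0]
    - [1, -2, 0, 123, 0]
    - [1, -2, 0, 123, 0]
    - [1, -2, 0, 123, 0]
    - [1, -2, 0, 123, 0]

```text
clock: 25.15
position: [552.3, 198.8, 25.7]
ee_rot: [0.777, -0.629, 0.0, -0.001]
contact_force: [-0.8, 0.2, 1.6]
gripper_width: 22.0
grasp_force: 58.6
```

Call:
drive_tool:
  targets:
    - [1, 0, 0, -3, 0]
    - [1, 0, 0, -4, 0]
    - [1, 8, 0, -4, 0]
    - [1, 16, 0, -4, 0]
    - [1, 24, 0, -4, 0]
    - [1, 32, 0, -4, 0]
    - [1, 40, 0, -4, 0]
    - [1, 46, 0, -4, 0]
    - [1, 46, 0, -4, 0]

```text
clock: 26.05
position: [562.2, 153.8, 29.9]
ee_rot: [0.777, -0.629, 0.0, -0.001]
contact_force: [-1.8, 3.0, 3.3]
gripper_width: 21.8
grasp_force: 59.5
```

Call:
drive_tool:
  targets:
    - [1, 5, 0, 0, 0]
    - [1, 10, 0, 0, 0]
    - [1, 15, 0, 0, 0]
    - [1, 20, 0, 0, 0]
    - [1, 24, 0, 0, 0]
    - [1, 24, 0, 0, 0]

```text
clock: 26.65
position: [566.9, 132.5, 30.8]
ee_rot: [0.777, -0.629, -0.0, -0.002]
contact_force: [-7.3, 10.3, 8.9]
gripper_width: 21.8
grasp_force: 60.2
```

Call:
drive_tool:
  targets:
    - [1, 0, 0.8, -1.5, 0]
    - [1, 2, 0.8, -1.5, 0]
    - [1, 4, 0.8, -1.5, 0]
    - [1, 6, 0.8, -1.5, 0]
    - [1, 8, 0.8, -1.5, 0]
    - [1, 8, 0.8, -1.5, 0]

```text
clock: 27.25
position: [567.6, 127.4, 31.5]
ee_rot: [0.777, -0.629, -0.001, -0.004]
contact_force: [-9.1, 20.6, 6.0]
gripper_width: 21.7
grasp_force: 59.8
```

Call:
drive_tool:
  targets:
    - [1, 2, 0.7, -0.5, 0]
    - [1, 4, 0.7, -0.5, 0]
    - [1, 4, 0.7, -0.5, 0]

```text
clock: 27.55
position: [567.7, 127.3, 31.6]
ee_rot: [0.777, -0.629, -0.002, -0.006]
contact_force: [-13.6, 34.7, 4.0]
gripper_width: 22.1
grasp_force: 59.5
```

Run:
```python
from rod import *
s=arm.read_state(); im=arm.get_image("wrist"); cv2.imwrite("pics/w13.png",im); c=cam("wrist",s); print(s['position'],s['contact_force'])
h=cv2.cvtColor(im,cv2.COLOR_BGR2HSV)
red=((h[...,0]<8)|(h[...,0]>172))&(h[...,1]>150)&(h[...,2]>60)
n,l,S,C=cv2.connectedComponentsWithStats(red.astype(np.uint8)); print("red",[(S[i].tolist(),C[i].round(1).tolist()) for i in range(1,n) if S[i][4]>100])
def P(y,z): return np.r_[np.array([573,97.])+y*np.array([-.2045,.979]),z]
print("lug top mid, lug outer top edge, collar top front(home), collar top back",proj(c,[P(-7,91),P(0,88),P(0,85),P(6,85),P(6,82)]).round(1).tolist())
print([(y,im[y,318].tolist()) for y in range(150,290,4)])
```

```text
[567.67921726 127.33908635  31.63369713] [-13.5503344   34.69808009   3.98681737]
red [([291, 277, 57, 21, 878], [319.1, 287.6]), ([290, 293, 58, 26, 976], [318.9, 307.0]), ([292, 314, 54, 25, 901], [318.6, 327.3]), ([292, 333, 54, 25, 847], [318.6, 346.5]), ([295, 352, 49, 17, 346], [318.5, 361.6])]
lug top mid, lug outer top edge, collar top front(home), collar top back [[319.5, 256.2], [319.5, 271.9], [319.5, 268.6], [319.4, 283.9], [319.5, 280.4]]
[(150, [170, 100, 51]), (154, [171, 99, 50]), (158, [171, 99, 50]), (162, [170, 99, 51]), (166, [170, 98, 49]), (170, [169, 98, 50]), (174, [169, 98, 50]), (178, [169, 99, 49]), (182, [170, 98, 50]), (186, [171, 99, 52]), (190, [170, 98, 52]), (194, [170, 98, 50]), (198, [170, 98, 50]), (202, [170, 98, 50]), (206, [169, 97, 48]), (210, [200, 178, 164]), (214, [210, 200, 192]), (218, [208, 199, 191]), (222, [209, 200, 192]), (226, [204, 195, 187]), (230, [103, 98, 92]), (234, [150, 142, 135]), (238, [182, 173, 163]), (242, [199, 190, 181]), (246, [210, 201, 192]), (250, [212, 203, 194]), (254, [214, 205, 196]), (258, [207, 198, 190]), (262, [202, 193, 184]), (266, [202, 192, 184]), (270, [206, 196, 188]), (274, [205, 196, 187]), (278, [211, 202, 189]), (282, [62, 66, 239]), (286, [53, 59, 240])]
```

The collar is against the lug: motion stopped while the force rose, and the red starts at the home row. I unload and let go.

Call:
drive_tool:
  targets:
    - [1, -3, 0, 0, 0]
    - [1, -4, 0, 0, 0]
    - [-0.2, -4, 0, 0, 0]
    - [-1, -4, 0, 0, 0]
    - [-1, -4, 0, 0, 0]
    - [-1, -4, 0, 0, 0]
    - [-1, -4, 0, 0, 0]
    - [-1, -4, 0, -40, 0]
    - [-1, -4, 0, -90, 0]
    - [-1, -60, 0, -140, 0]
    - [-1, -60, 0, -140, 0]
    - [-1, -60, 0, -140, 0]

```text
clock: 28.8
position: [556.7, 179.0, 174.5]
ee_rot: [0.778, -0.628, 0.001, -0.003]
contact_force: [0.2, 0.3, -0.1]
gripper_width: 85.5
grasp_force: 0.0
```

Run:
```python
from feat import *
s,c,im=look("w14")
h=cv2.cvtColor(im,cv2.COLOR_BGR2HSV)
red=((h[...,0]<8)|(h[...,0]>172))&(h[...,1]>150)&(h[...,2]>60)
n,l,S,C=cv2.connectedComponentsWithStats(red.astype(np.uint8)); print("red",[(S[i].tolist(),C[i].round(1).tolist()) for i in range(1,n) if S[i][4]>100])
def P(y,z): return np.r_[np.array([573,97.])+y*np.array([-.2045,.979]),z]
print("home: grip start/mid/end top",proj(c,[P(6,81),P(27,81),P(48,75)]).round(1).tolist(), "nose", proj(c,[P(-150,70)]).round(1))
m=red&(np.arange(480)[:,None]<300); ys=np.flatnonzero(m[:,300:340].any(1)); print(ys.min(),ys.max(),[(y,np.flatnonzero(m[y,280:360])[[0,-1]]+280) for y in range(ys.min()+3,ys.max(),8) if m[y,280:360].any()])
x=int(proj(c,[P(-147,75)])[0,0]); print([(y,im[y,x].tolist()) for y in range(int(proj(c,[P(-160,70)])[0,1]),int(proj(c,[P(-135,91)])[0,1]),2) if 0<=y<480])
```

```text
28.8 [556.7 179.  174.5] xdir -77.81 [ 0.2  0.3 -0.1] 85.4729131980859 vel 0.076
[298, 0, 49, 88, 4018] [(0, [298, 346]), (6, [298, 346]), (12, [298, 346]), (18, [298, 346]), (24, [298, 346]), (30, [298, 346]), (36, [299, 345]), (42, [299, 345]), (48, [299, 345])]
screws [[273.5, 79.8, 142], [369.7, 80.5, 144], [278.1, 108.6, 122], [364.9, 109.2, 123]]
red [([306, 128, 31, 11, 335], [321.1, 133.0]), ([306, 140, 31, 12, 353], [320.8, 145.6]), ([306, 153, 30, 32, 832], [320.8, 167.9])]
home: grip start/mid/end top [[321.0, 127.1], [320.7, 157.4], [320.5, 185.1]] nose [[ 323.1 -135.6]]
128 184 [(131, array([306, 336])), (147, array([306, 335])), (155, array([306, 335])), (163, array([307, 335])), (171, array([307, 335])), (179, array([307, 335]))]
[]
```

The grip spans rows 128–184 against 127–185 expected at home, and the cover and jig screws line up. Handing in.

```bash
python3 -c "
from bench import arm
print(arm.job_done())"
```

```text
the job is handed in; nothing more can be done
None
```

I've handed the job in: by the last wrist-camera check the cover sits level on the jig and the rod is home with its collar on the lug. The gripper is open and clear, about 29 s of the 72 s were used, and no verdict came back.

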